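# Load reagent bottles into the keyed rack in reverse order

## Robot

A 7-joint arm with a two-finger parallel gripper is mounted at the origin on a cart in front of the work surface, level with it; the furniture and walls round the work are solid. World frame = base frame: x ahead of the robot, y to its left, z up, the work surface at z = 0. Lengths are in m, angles in rad, forces in N, time in s.
With the tool pointing down it reaches from about 0.425 to 0.875 m from the base axis. Payload 4.7 kg.
Tool frame: the origin (TCP) lies on the centre line of the jaws, within the pads' length; the fingertips stand 25 mm ahead of it and the grasp point (between the pads) lies 6 mm ahead of it (manip.nose_length is the distance from the TCP to the fingertips, in m); y points along the fingers, x is the direction in which the jaws open and shut, and the axes are right-handed (so a half turn about y gives the same grasp; the last joint's range is limited). The gripper opens to 87 mm and grips with 3 to 60 N. Pads are 19 mm wide; open, the fingers measure 117 mm over their backs; the gripper's body (75 mm by 190 mm) begins 51 mm behind the grasp point.
Start: joints at [-1.176, 0.321, -0.07, 1.45, 0.023, 1.371, -0.057], TCP at [0.242, 0.603, 0.248] pointing down, gripper open.
Joint ranges: [-2.86, 2.86], [-0.3, 2.09], [-1.38, 1.24], [0.06, 2.45], [-1.56, 4.7], [0.09, 2.05], [-2.69, 2.69]. Speed limits (rad/s): [2.57, 2.57, 3.14, 3.14, 3.14, 3.14, 3.14].

## Interface

Orientations are given as [roll, pitch, yaw] about the fixed x, y, z axes, in that order (R = Rz(yaw) Ry(pitch) Rx(roll)).
In Python, from cell import manip, capture gives the robot as it stands.
- The arm moves only by the tool move_arm, never from a script. Its argument "rows" is a list that holds one entry, the list of rows, each a list of 4 numbers: the shift along the tool's x, y, z in cm, then the turn about the tool's y in rad. In form: [[[dx, dy, dz, turn], ...]]. A call has 1 to 8 rows; each row is the pose to reach, as a shift and turn from the pose commanded when the call began, along the tool's axes at that moment; what a row does not reach only later rows make up. A row lasts 1/10 s, in which the tool goes at most 50 mm and 8.59 degrees, less where a joint would pass 70% of its speed; a pose out of reach is approached as far as the arm can. A call with a gripper value outside its range is refused whole. "jaw" is the closure, from 0 (fully open) to 1 (shut), set as the call begins (left out, the last holds). The fingers move at their own pace and stop on an object; the grip force is fixed at half the most. Time passes only in rows, so rows that repeat a pose let the fingers close. It gives the time, the measured TCP pose, the force and the opening at its end, in the units of the state.
- manip.get_state(): the state, without advancing time (a new reading comes with each control period).
- capture(name): name is "side" or "top" or "wrist"; returns a dict with "image" (384x512x3 uint8, blue, green, red), "intrinsics" (3x3 intrinsics, pixels), "rvec" (rotation vector, rad) and "tvec" (3), from world to camera coordinates, as OpenCV has them. Camera axes: x right, y down, z forward; pixel columns grow to the right and rows downward; lengths in m; the calibration is good to about 2 mm. A picture is of the moment at which its call begins. There is no depth.
- manip.close_job(): hands the job in, once; it reports no verdict.
The state is a dict: "time_s": time; "q": joint angles; "dq": joint speeds; "joint_torque": joint torques, N m; "tcp_pos": TCP position; "ee_rot": TCP orientation; "contact_force": force on the tool from outside, world axes, zero at the start; "wrist_torque": the same for the moment, N m; "gripper_width": finger opening in m.
Only numpy, scipy, OpenCV 4.12 (cv2) and the standard library are available. Lean on these libraries where they do the work, as an engineer would, in place of code of your own. Each camera call takes 0.05 s, during which the arm holds its last target. There are 200 camera calls.

## Task

Move the four dropper bottles from their coloured dishes on the white carrier into the green keyed rack in the reverse order: seen from the robot, the bottle now at the left end of the row goes into the pocket at the right end of the rack, the second from the left into the second from the right, and so on. Turn each bottle so that the red tab on its foot drops into the notch in the front of its pocket and the foot sits fully down on the pocket floor. Keep the bottles upright at all times, and leave them all standing released.

Things in the scene. Friction and masses are not known exactly. Their poses are not given: they have to be found in the camera images.
- carrier: flat white carrier, 62 x 292 x 10 mm, fixed, with four coloured dishes in a row. Origin: centre of its underside; z up, y along the row to the robot's left, x away from the robot (yaw within 0.3 rad). Dish places at x = 0, y = +112.5, +37.5, -37.5, -112.5 mm, left to right seen from the robot. Stands at the robot's left or right, the rack on the other side.
- keyed_rack: green rack, 62 x 280 x 18 mm, fixed. Origin: centre of underside; z up, y along the row to the robot's left, x away from the robot (yaw within 0.3 rad). Four 46 mm square pockets at x = 0, y = +108, +36, -36, -108 mm; floor at z = 6, wall tops at z = 18. Front wall (-x side, 8 mm thick) has a 24 mm wide notch down to the floor at the middle of each pocket.
- bottle_blue: loose dropper bottle, blue bulb, on a round blue foot; 0.1 kg, 102 mm tall. Origin: centre of foot's underside, z up. Foot 34 mm wide, 12 high; its red tab, 8 wide, reaches 36 mm out along -x, underside at z = 5. Round body 23 mm wide at z = 12 to 72 (grip here, any yaw), cap 18 wide above. Starts upright in the dish of its colour, yaw within 0.9 rad of the carrier's.
- bottle_yellow: loose dropper bottle, yellow bulb, on a round yellow foot; 0.1 kg, 102 mm tall. Origin: centre of foot's underside, z up. Foot 34 mm wide, 12 high; its red tab, 8 wide, reaches 36 mm out along -x, underside at z = 5. Round body 23 mm wide at z = 12 to 72 (grip here, any yaw), cap 18 wide above. Starts upright in the dish of its colour, yaw within 0.9 rad of the carrier's.
- bottle_grey: loose dropper bottle, grey bulb, on a round grey foot; 0.1 kg, 102 mm tall. Origin: centre of foot's underside, z up. Foot 34 mm wide, 12 high; its red tab, 8 wide, reaches 36 mm out along -x, underside at z = 5. Round body 23 mm wide at z = 12 to 72 (grip here, any yaw), cap 18 wide above. Starts upright in the dish of its colour, yaw within 0.9 rad of the carrier's.
- bottle_black: loose dropper bottle, black bulb, on a round black foot; 0.1 kg, 102 mm tall. Origin: centre of foot's underside, z up. Foot 34 mm wide, 12 high; its red tab, 8 wide, reaches 36 mm out along -x, underside at z = 5. Round body 23 mm wide at z = 12 to 72 (grip here, any yaw), cap 18 wide above. Starts upright in the dish of its colour, yaw within 0.9 rad of the carrier's.
- dish_blue: round blue dish, 48 mm across, 6 mm high, fixed in one of the carrier's four places (which one varies); holds the blue bottle at the start. Origin: centre of its underside, on the carrier's top; inner floor 3 mm higher, rim 3 mm above the floor, 42 mm wide inside.
- dish_yellow: round yellow dish, 48 mm across, 6 mm high, fixed in one of the carrier's four places (which one varies); holds the yellow bottle at the start. Origin: centre of its underside, on the carrier's top; inner floor 3 mm higher, rim 3 mm above the floor, 42 mm wide inside.
- dish_grey: round grey dish, 48 mm across, 6 mm high, fixed in one of the carrier's four places (which one varies); holds the grey bottle at the start. Origin: centre of its underside, on the carrier's top; inner floor 3 mm higher, rim 3 mm above the floor, 42 mm wide inside.
- dish_black: round black dish, 48 mm across, 6 mm high, fixed in one of the carrier's four places (which one varies); holds the black bottle at the start. Origin: centre of its underside, on the carrier's top; inner floor 3 mm higher, rim 3 mm above the floor, 42 mm wide inside.
Things that resemble listed ones, but are neither listed nor needed, are in the scene too. What is shaped like the bottle_black but orange is not meant. There is more than one size of the bottle_yellow; the one meant has the size given above.

How it is judged:
At the end, for the whole second after the job is handed in: Each bottle rests in the pocket that mirrors its own dish's place in the row: within 10 mm of the pocket centre in x and y, foot within 2.5 mm of the pocket floor, upright within 0.08 rad, tab in the front notch (yaw within 0.6 rad of the rack) (((y of dish_blue in the frame of carrier between 0.0925 and 0.1325 m and y of bottle_blue in the frame of keyed_rack between -0.118 and -0.098 m) or (y of dish_blue in the frame of carrier between 0.0175 and 0.0575 m and y of bottle_blue in the frame of keyed_rack between -0.046 and -0.026 m) or (y of dish_blue in the frame of carrier between -0.0575 and -0.0175 m and y of bottle_blue in the frame of keyed_rack between 0.026 and 0.046 m) or (y of dish_blue in the frame of carrier between -0.1325 and -0.0925 m and y of bottle_blue in the frame of keyed_rack between 0.098 and 0.118 m)) and x of bottle_blue in the frame of keyed_rack between -0.01 and 0.01 m and z of bottle_blue in the frame of keyed_rack between 0.0035 and 0.0085 m and angle between each of bottle_blue, bottle_yellow, bottle_grey, bottle_black's own z axis and vertical below 0.08 rad and angle between the x axis of each of bottle_blue, bottle_yellow, bottle_grey, bottle_black and the x axis of keyed_rack, either way round below 0.6 rad and linear speed of each of bottle_blue, bottle_yellow, bottle_grey, bottle_black below 0.02 m/s and angular speed of each of bottle_blue, bottle_yellow, bottle_grey, bottle_black below 0.2 rad/s and ((y of dish_yellow in the frame of carrier between 0.0925 and 0.1325 m and y of bottle_yellow in the frame of keyed_rack between -0.118 and -0.098 m) or (y of dish_yellow in the frame of carrier between 0.0175 and 0.0575 m and y of bottle_yellow in the frame of keyed_rack between -0.046 and -0.026 m) or (y of dish_yellow in the frame of carrier between -0.0575 and -0.0175 m and y of bottle_yellow in the frame of keyed_rack between 0.026 and 0.046 m) or (y of dish_yellow in the frame of carrier between -0.1325 and -0.0925 m and y of bottle_yellow in the frame of keyed_rack between 0.098 and 0.118 m)) and x of bottle_yellow in the frame of keyed_rack between -0.01 and 0.01 m and z of bottle_yellow in the frame of keyed_rack between 0.0035 and 0.0085 m and ((y of dish_grey in the frame of carrier between 0.0925 and 0.1325 m and y of bottle_grey in the frame of keyed_rack between -0.118 and -0.098 m) or (y of dish_grey in the frame of carrier between 0.0175 and 0.0575 m and y of bottle_grey in the frame of keyed_rack between -0.046 and -0.026 m) or (y of dish_grey in the frame of carrier between -0.0575 and -0.0175 m and y of bottle_grey in the frame of keyed_rack between 0.026 and 0.046 m) or (y of dish_grey in the frame of carrier between -0.1325 and -0.0925 m and y of bottle_grey in the frame of keyed_rack between 0.098 and 0.118 m)) and x of bottle_grey in the frame of keyed_rack between -0.01 and 0.01 m and z of bottle_grey in the frame of keyed_rack between 0.0035 and 0.0085 m and ((y of dish_black in the frame of carrier between 0.0925 and 0.1325 m and y of bottle_black in the frame of keyed_rack between -0.118 and -0.098 m) or (y of dish_black in the frame of carrier between 0.0175 and 0.0575 m and y of bottle_black in the frame of keyed_rack between -0.046 and -0.026 m) or (y of dish_black in the frame of carrier between -0.0575 and -0.0175 m and y of bottle_black in the frame of keyed_rack between 0.026 and 0.046 m) or (y of dish_black in the frame of carrier between -0.1325 and -0.0925 m and y of bottle_black in the frame of keyed_rack between 0.098 and 0.118 m)) and x of bottle_black in the frame of keyed_rack between -0.01 and 0.01 m and z of bottle_black in the frame of keyed_rack between 0.0035 and 0.0085 m); the robot touches nothing.
It fails at once if the blue bottle is tipped by more than 0.5 rad (angle between bottle_blue's own z axis and vertical above 0.5 rad).
It fails at once if the yellow bottle is tipped by more than 0.5 rad (angle between bottle_yellow's own z axis and vertical above 0.5 rad).
It fails at once if the grey bottle is tipped by more than 0.5 rad (angle between bottle_grey's own z axis and vertical above 0.5 rad).
It fails at once if the black bottle is tipped by more than 0.5 rad (angle between bottle_black's own z axis and vertical above 0.5 rad).
It also fails if it takes over 93 s, if anything falls off the work surface, if the arm or the gripper's body presses on something with over 40 N, if the wrist force passes 120 N, or if a joint passes its speed limit or range.

## Working session

There is one attempt and no reset: what is moved stays moved. The work goes in short steps, Python scripts to look and compute and a tool call to move; the robot and the scene stay as the last step left them, time stands still between calls to the robot, and variables do not carry over. Pictures are saved under pics/ and viewed, on a budget of 14 in all, crops included, one or two more only if the job needs it, and the job is handed in when it is done.

Besides the shell and the picture viewer there is one more tool, called after "Call:" as name(argument=value, ...), one argument or row to a line, values as JSON. move_arm: Moves the arm, as the interface text tells. Its arguments: {"type":"object","properties":{"rows":{"type":"array","items":{"type":"array","items":{"type":"array","items":{"type":"number"}}}},"jaw":{"type":"number"}},"required":["rows"]}

```bash
mkdir -p pics
python3 - <<'E'
from cell import manip, capture
import cv2,pickle
s=manip.get_state(); print(s, manip.nose_length)
d={}
for n in("top","side"):
    c=capture(n); d[n]=c; cv2.imwrite(f"pics/{n}0.png",c["image"]); print(n,c["intrinsics"],c["rvec"],c["tvec"])
pickle.dump(d,open("c0.pkl","wb"))
E
```

```text
{'time_s': 0.0, 'q': array([-1.1759066 ,  0.3218535 , -0.07010619,  1.4517193 ,  0.02258695,
        1.37077416, -0.0568913 ]), 'dq': array([ 5.57423041e-04, -1.26856128e-04, -1.72949298e-03,  8.69851222e-05,
       -1.01831781e-03, -6.76633038e-04,  3.14063745e-04]), 'joint_torque': array([ 1.31760762e-04, -4.91293502e+01, -4.03269734e-01, -3.12519407e+01,
       -6.37760991e-02,  4.39606409e-02,  1.76724748e-04]), 'tcp_pos': array([0.2414098 , 0.6029478 , 0.24641958]), 'ee_rot': array([-1.57087585,  0.00196535,  1.19006453]), 'contact_force': array([ 0.0904955 , -0.1374867 ,  0.73591937]), 'wrist_torque': array([-0.04072035,  0.0259133 , -0.0361571 ]), 'gripper_width': 0.08712231177483866} 0.025
top [[477.67113637   0.         253.59836315]
 [  0.         477.67113637 185.06202799]
 [  0.           0.           1.        ]] [ 2.17087985 -2.13356683  0.1092244 ] [-0.0057821   0.48659476  1.4470153 ]
side [[449.12858572   0.         263.33699839]
 [  0.         449.12858572 191.76539232]
 [  0.           0.           1.        ]] [ 0.52589707 -2.3788613   1.54438863] [0.42187213 0.10326859 0.9222578 ]
```

```bash
python3 -c "
import cv2
cv2.imwrite('pics/top0b.png',cv2.resize(cv2.imread('pics/top0.png'),(800,600),interpolation=3))"
```

```text
(no output)
```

View pics/top0b.png

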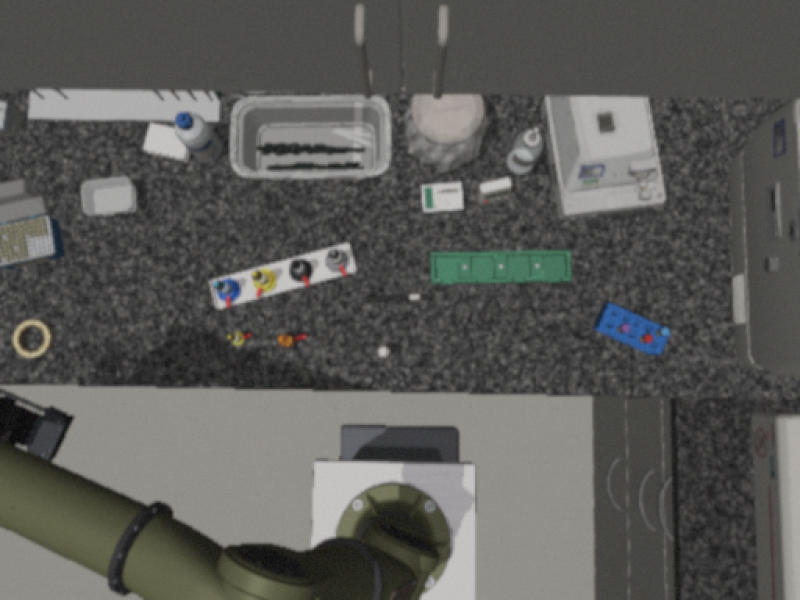

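View pics/side0.png

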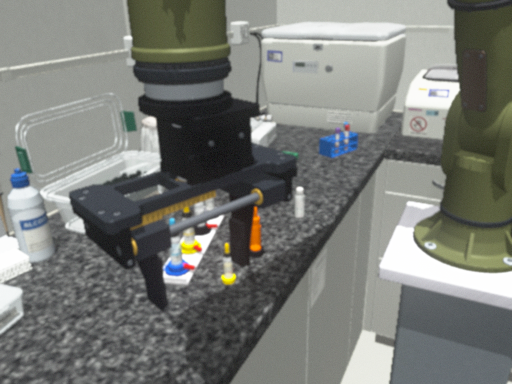

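Left to right on the carrier: blue, yellow, black, grey. There is a small yellow bottle at about (237,339) and an orange one at about (286,340), both off the carrier, so neither is meant. I'll crop to confirm and then measure.

```bash
cat > h.py <<'E'
import numpy as np,cv2
def proj(c,P):
    return cv2.projectPoints(np.float64(P).reshape(-1,1,3),c["rvec"],c["tvec"],c["intrinsics"],None)[0].reshape(-1,2)
def back(c,uv,z):
    R=cv2.Rodrigues(c["rvec"])[0]; C=-R.T@np.ravel(c["tvec"])
    uv=np.atleast_2d(np.float64(uv)); d=np.c_[uv,np.ones(len(uv))]@np.linalg.inv(c["intrinsics"]).T@R
    return C+d*((z-C[2])/d[:,2])[:,None]
E
python3 - <<'E'
from h import *; import pickle
c=pickle.load(open("c0.pkl","rb"))["top"]; im=c["image"]
a=cv2.resize(im[150:235,130:235],None,fx=5.0,fy=5.0,interpolation=2)
b=cv2.resize(im[150:235,270:370],None,fx=2.7,fy=2.7,interpolation=2)
o=np.zeros((425,800,3),np.uint8); o[:,:525]=a; o[:b.shape[0],528:528+b.shape[1]]=b
cv2.imwrite("pics/crop1.png",o)
h=cv2.cvtColor(im,cv2.COLOR_BGR2HSV)
# rack
m=((h[...,0]>60)&(h[...,0]<90)&(h[...,1]>110)&(h[...,2]>50)).astype(np.uint8)
n,l,st,ce=cv2.connectedComponentsWithStats(m); i=1+st[1:,4].argmax()
p=np.argwhere(l==i)[:,::-1]; print("rack px",cv2.minAreaRect(p.astype(np.float32)))
w=back(c,p,.016)[:,:2]; print("rack",cv2.minAreaRect((w*1000).astype(np.float32)))
# carrier
m=((h[...,1]<60)&(h[...,2]>140)).astype(np.uint8); m[:150]=0;m[200:]=0;m[:,:130]=0;m[:,235:]=0
m=cv2.morphologyEx(m,cv2.MORPH_CLOSE,np.ones((3,3)))
p=np.argwhere(m)[:,::-1]; n,l,st,ce=cv2.connectedComponentsWithStats(m); print(st[1:])
w=back(c,p,.010)[:,:2]; print("carrier",cv2.minAreaRect((w*1000).astype(np.float32)))
m=(((h[...,0]<8)|(h[...,0]>170))&(h[...,1]>130)&(h[...,2]>100)).astype(np.uint8)
n,l,st,ce=cv2.connectedComponentsWithStats(m)
for s,k in zip(st[1:],ce[1:]):
    if s[4]>3: print("red",s,k,back(c,k,.02))
E
```

```text
rack px ((274.0, 124.0), (0.0, 0.0), 0.0)
rack ((683.6647338867188, -58.081111907958984), (0.0, 0.0), 0.0)
[[ 134  156   94   42 1027]
 [ 166  177    4    4    8]
 [ 142  182    4    5    8]]
carrier ((513.3902587890625, 233.15679931640625), (63.00680160522461, 291.8155517578125), 16.33654022216797)
red [218 171   3   6   9] [219.11111111 173.11111111] [[0.5234695  0.11114595 0.02      ]]
red [194 177   4   6  13] [195.30769231 179.23076923] [[0.50300825 0.18495878 0.02      ]]
red [165 185   3   4   7] [165.71428571 186.42857143] [[0.47889819 0.27662844 0.02      ]]
red [145 191   2   6   9] [145.66666667 193.        ] [[0.4572826  0.33840609 0.02      ]]
red [156 213   5   4  11] [157.81818182 214.45454545] [[0.39119868 0.29764028 0.02      ]]
red [189 214   7   4  18] [192.16666667 215.33333333] [[0.39033491 0.19100123 0.02      ]]
red [412 214   5   5  18] [414.27777778 216.11111111] [[ 0.39983343 -0.4918903   0.02      ]]
```

View pics/crop1.png

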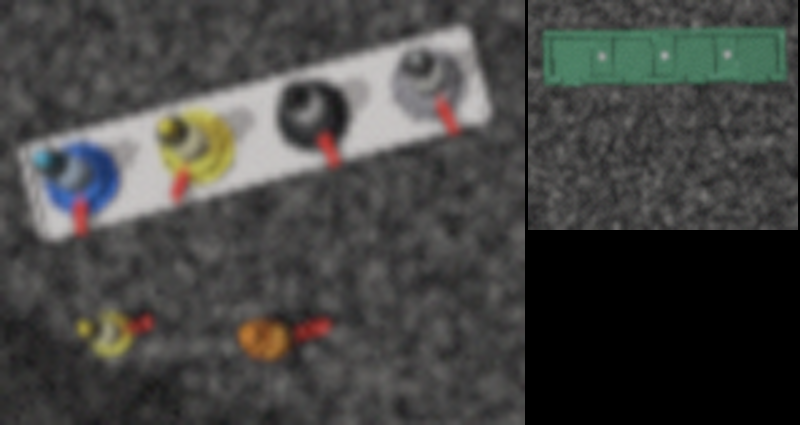

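The crop shows four bottles on the carrier, in order blue (80,178), yellow (195,145), black (313,113) and grey (427,85). The yellow on the carrier has the full-size foot (about 34 mm) in the yellow dish. The other yellow at (110,330) is smaller and the orange is at (265,338); both are off the carrier and will be left alone.

Run:
```python
from h import *; import pickle
c=pickle.load(open("c0.pkl","rb"))["top"]; im=c["image"]
h=cv2.cvtColor(im,cv2.COLOR_BGR2HSV)
print("rack hsv",h[172,290],h[176,335])
b,g,r=[im[...,k].astype(int) for k in range(3)]
m=((g>r+15)&(g>b+8)).astype(np.uint8); m[:150]=0; m[195:]=0; m[:,:265]=0; m[:,380:]=0
m=cv2.morphologyEx(m,cv2.MORPH_CLOSE,np.ones((3,3)))
p=np.argwhere(m)[:,::-1]; print(p.min(0),p.max(0))
print("rack",cv2.minAreaRect((back(c,p,.016)[:,:2]*1000).astype(np.float32)))
psi=np.radians(16.34); R=np.array([[np.cos(psi),-np.sin(psi)],[np.sin(psi),np.cos(psi)]])
o=np.array([.5134,.2332])
tabs=back(c,[[145.67,193],[165.71,186.43],[195.31,179.23],[219.11,173.11]],.02)[:,:2]
for y,t in zip([.1125,.0375,-.0375,-.1125],tabs):
    d=o+R@[0,y]; v=t-d; print(d,"tab",t,"len",np.hypot(*v),"yaw",np.arctan2(-v[1],-v[0]))
```

```text
rack hsv [ 74 100 127] [ 74  96 122]
[275 160] [365 181]
rack ((537.4095458984375, -203.6599884033203), (66.27471923828125, 281.1267395019531), 0.9305335879325867)
[0.48174962 0.34115603] tab [0.45728278 0.33839567] len 0.024622062033478824 yaw 0.11234519519472652
[0.50284987 0.26918534] tab [0.47889349 0.27664166] len 0.025089941233607777 yaw -0.3017415008512278
[0.52395013 0.19721466] tab [0.50301078 0.18495165] len 0.024265977287530334 yaw 0.5297970665765634
[0.54505038 0.12524397] tab [0.52347294 0.11114951] len 0.02577284809953461 yaw 0.578624069108399
```

```bash
cat >> h.py <<'E'
from scipy.spatial.transform import Rotation as Ro
def go(x,y,z,yaw,s=None):
    "shift (cm, tool axes) and turn needed from the measured pose to a vertical pose"
    from cell import manip
    s=s or manip.get_state(); R=Ro.from_euler("xyz",s["ee_rot"]).as_matrix()
    d=R.T@(np.array([x,y,z])-s["tcp_pos"])*100
    t=(s["ee_rot"][2]-yaw+np.pi)%(2*np.pi)-np.pi
    print("t",round(s["time_s"],2),"at",s["tcp_pos"].round(4),s["ee_rot"].round(3),"w",round(s["gripper_width"],4),"F",s["contact_force"].round(1),"-> move",d.round(2),"turn",round(t,3))
E
python3 -c "
from h import *
go(.482,.341,.25,.11)"
```

```text
t 0.1 at [0.2415 0.603  0.2466] [-1.571  0.002  1.19 ] w 0.0867 F [-0.2 -1.1  0. ] -> move [-15.39  -0.31 -32.07] turn 1.08
```

Call:
move_arm(
  rows=[
    [[-2,0,-4,0.14],[-4,0,-8,0.27],[-6,0,-12,0.41],[-8,0,-16.5,0.54],[-10,-0.1,-20.5,0.68],[-12,-0.2,-24.5,0.81],[-13.7,-0.3,-28.3,0.95],[-15.4,-0.3,-32.1,1.08]],
  ],
  jaw=0.4,
)

```text
time_s: 0.9
tcp_pos: [0.4833, 0.3396, 0.2505]
ee_rot: [-1.571, 0.0, 0.104]
contact_force: [-0.3, -0.5, 0.0]
gripper_width: 0.0526
```

Run:
```python
from h import *; from cell import capture; import pickle
go(.482,.341,.25,.11)
c=capture("wrist"); pickle.dump(c,open("w1.pkl","wb")); cv2.imwrite("pics/w1.png",c["image"])
print(c["intrinsics"],c["rvec"],c["tvec"])
```

```text
t 0.9 at [0.4833 0.3396 0.2505] [-1.571  0.     0.104] w 0.0526 F [-0.3 -0.5  0. ] -> move [-0.11  0.05  0.16] turn -0.006
[[274.87165302   0.         253.6169777 ]
 [  0.         274.87165302 195.07476921]
 [  0.           0.           1.        ]] [-2.88154935 -0.15098018 -0.01843323] [-0.51555781  0.24610979  0.46512348]
```

View pics/w1.png

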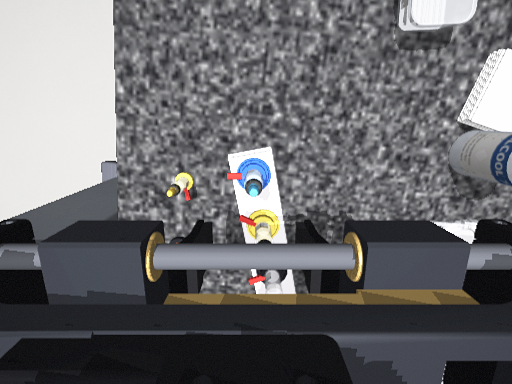

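The wrist view shows blue at (253,175) with its tab to the left, and yellow at (265,225). I'll check the pose estimates with a model overlay.

```bash
cat >> h.py <<'E'
A=np.linspace(0,2*np.pi,60)
def circ(x,y,z,r): return np.c_[x+r*np.cos(A),y+r*np.sin(A),0*A+z]
def overlay(c,bots,box,fn,k=5,racks=(),z0=.013):
    u,v,w,h=box; im=cv2.resize(c["image"][v:v+h,u:u+w],None,fx=k,fy=k,interpolation=2)
    def ln(P,col,cl=True):
        q=((proj(c,P)-[u,v]+.5)*k*8).astype(np.int32); cv2.polylines(im,[q],cl,col,1,cv2.LINE_AA,3)
    for x,y,yaw in bots:
        ln(circ(x,y,z0+.012,.017),(255,0,255)); ln(circ(x,y,z0+.072,.0115),(0,255,0))
        ln([[x,y,z0+.01],[x-.036*np.cos(yaw),y-.036*np.sin(yaw),z0+.01]],(255,255,0),False)
    for x,y,yaw in racks:
        R=np.array([[np.cos(yaw),-np.sin(yaw)],[np.sin(yaw),np.cos(yaw)]])
        def rect(cx,cy,a,b,z): return np.c_[(np.array([[-a,-b],[a,-b],[a,b],[-a,b]])+[cx,cy])@R.T+[x,y],np.full(4,z)]
        ln(rect(0,0,.031,.140,.018),(255,0,255))
        for py in (.108,.036,-.036,-.108): ln(rect(0,py,.023,.023,.018),(0,255,255)); ln(rect(-.027,py,.004,.012,.018),(0,0,255))
    cv2.imwrite(fn,im)
E
python3 - <<'E'
from h import *; import pickle
c=pickle.load(open("w1.pkl","rb"))
B=[(.4817,.3412,.112),(.5028,.2692,-.30)]
overlay(c,B,(220,140,80,95),"pics/o1.png",6)
from h import *
im=c["image"]; h=cv2.cvtColor(im,cv2.COLOR_BGR2HSV)
m=(((h[...,0]<8)|(h[...,0]>170))&(h[...,1]>150)).astype(np.uint8); m[:,:220]=0;m[:,300:]=0
n,l,st,ce=cv2.connectedComponentsWithStats(m)
for s,k in zip(st[1:],ce[1:]):
    if s[4]>8: print("red",s,back(c,k,.021))
E
```

```text
red [227 173  15   6  89] [[0.45626549 0.33686581 0.021     ]]
red [239 215  17  11  86] [[0.47946126 0.27509897 0.021     ]]
red [249 275  16  10  90] [[0.50272307 0.18370252 0.021     ]]
```

View pics/o1.png

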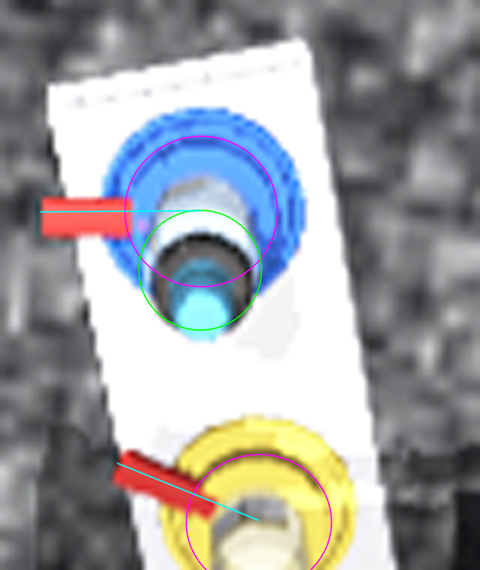

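Overlay agrees within about 1 mm (the image suggests y about 1 mm lower). Descending on blue.

```bash
python3 -c "
from h import *
go(.481,.340,.078,.11)"
```

```text
t 0.95 at [0.4896 0.3316 0.2505] [-1.576 -0.004  0.089] w 0.052 F [ 4.6 -5.6 -0.3] -> move [-0.85 17.25  1.  ] turn -0.021
```

Call:
move_arm(
  rows=[
    [[0,0,0,0],[0,0,0,0],[0,0,0,0],[0,0,0,0]],
  ],
)

```text
time_s: 1.35
tcp_pos: [0.4812, 0.3426, 0.2504]
ee_rot: [-1.571, 0.0, 0.113]
contact_force: [0.5, -0.5, 0.0]
gripper_width: 0.0526
```

```bash
python3 -c "
from h import *
go(.481,.340,.078,.11)"
```

```text
t 1.35 at [0.4812 0.3426 0.2504] [-1.571  0.     0.113] w 0.0526 F [ 0.5 -0.5  0. ] -> move [-0.04 17.24 -0.26] turn 0.003
```

Call:
move_arm(
  rows=[
    [[0,2,-0.2,0],[0,5,-0.2,0],[0,8,-0.2,0],[0,11,-0.2,0],[0,14,-0.2,0],[0,16,-0.2,0],[0,17,-0.2,0],[0,17.2,-0.2,0]],
  ],
)

```text
time_s: 2.15
tcp_pos: [0.4815, 0.3394, 0.0774]
ee_rot: [-1.572, 0.002, 0.111]
contact_force: [0.2, -0.3, -0.3]
gripper_width: 0.0524
```

Call:
move_arm(
  rows=[
    [[0,0,0,0],[0,0,0,0],[0,0,0,0]],
  ],
)

```text
time_s: 2.45
tcp_pos: [0.4833, 0.3398, 0.0799]
ee_rot: [-1.569, -0.002, 0.11]
contact_force: [0.2, -0.1, -0.2]
gripper_width: 0.052
```

Call:
move_arm(
  rows=[
    [[0,0,0,0],[0,0,0,0],[0,0,0,0],[0,0,0,0],[0,0,0,0],[0,0,0,0]],
  ],
  jaw=1,
)

```text
time_s: 3.05
tcp_pos: [0.4826, 0.3392, 0.0786]
ee_rot: [-1.571, -0.0, 0.11]
contact_force: [0.7, -0.3, 0.8]
gripper_width: 0.0221
```

Call:
move_arm(
  rows=[
    [[0,-1,0,0],[0,-3,0,0],[0,-6,0,0],[0,-10,0,0],[0,-14,0,0],[0,-16.5,0,0],[0,-17.7,0,0],[0,-18,0,0]],
  ],
)

```text
time_s: 3.85
tcp_pos: [0.483, 0.3394, 0.2602]
ee_rot: [-1.569, -0.002, 0.11]
contact_force: [-0.2, 0.2, -1.7]
gripper_width: 0.0224
```

```bash
python3 -c "
from h import *
go(.5387,-.312,.26,.016)"
```

```text
t 3.85 at [0.483  0.3394 0.2602] [-1.569 -0.002  0.11 ] w 0.0224 F [-0.2  0.2 -1.7] -> move [ -1.61  -0.09 -65.36] turn 0.094
```

Call:
move_arm(
  rows=[
    [[0,0,-1.5,0],[-0.2,0,-4.5,0],[-0.3,0,-9,0],[-0.4,0,-13.5,0],[-0.6,0,-18,0],[-0.8,0,-22.5,0],[-1,0,-27,0],[-1.2,0,-31.5,0]],
  ],
)

```text
time_s: 4.65
tcp_pos: [0.5035, 0.0216, 0.2565]
ee_rot: [-1.571, 0.004, 0.109]
contact_force: [0.6, -0.3, -0.6]
gripper_width: 0.0219
```

Call:
move_arm(
  rows=[
    [[0,0,-4.5,0],[-0.1,0,-9,0.02],[-0.2,0,-13.5,0.04],[-0.3,0,-18,0.06],[-0.4,0,-22.5,0.08],[-0.4,-0.1,-27,0.09],[-0.4,-0.1,-31,0.09],[-0.4,-0.1,-33.9,0.09]],
  ],
)

```text
time_s: 5.45
tcp_pos: [0.5357, -0.3164, 0.2574]
ee_rot: [-1.571, 0.004, 0.016]
contact_force: [0.6, -0.4, -1.6]
gripper_width: 0.0223
```

Call:
move_arm(
  rows=[
    [[0,0,0,0],[0,0,0,0],[0,0,0,0],[0,0,0,0],[0,0,0,0]],
  ],
)

```text
time_s: 5.95
tcp_pos: [0.5388, -0.3113, 0.2595]
ee_rot: [-1.57, -0.0, 0.022]
contact_force: [0.5, 0.4, -0.3]
gripper_width: 0.0226
```

Run:
```python
from h import *; from cell import capture; import pickle
go(.5387,-.312,.26,.016)
c=capture("wrist"); pickle.dump(c,open("w2.pkl","wb"))
t=capture("top"); pickle.dump(t,open("t2.pkl","wb"))
overlay(c,[],(100,60,300,220),"pics/o2.png",2.6,[(.537,-.204,.016)])
```

```text
t 5.95 at [ 0.5388 -0.3113  0.2595] [-1.57  -0.     0.022] w 0.0226 F [ 0.5  0.4 -0.3] -> move [-0.01 -0.05 -0.07] turn 0.006
```

View pics/o2.png

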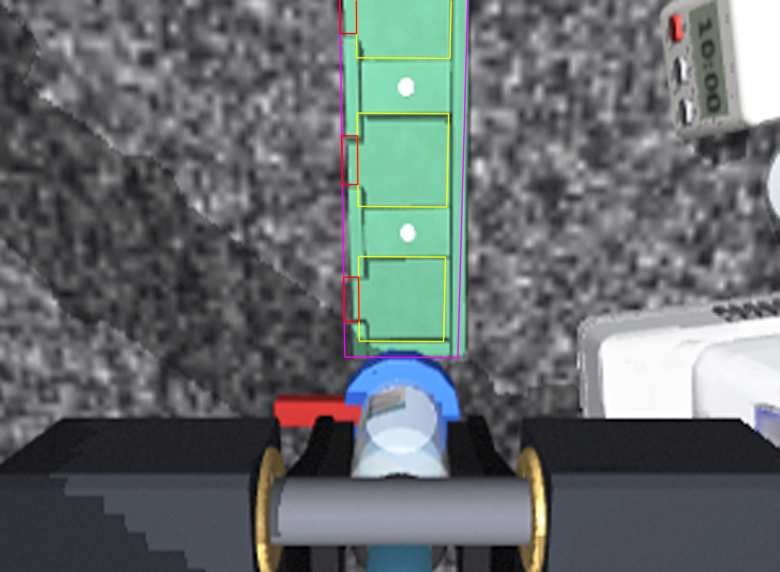

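The rack fits except for about +2 to 3 mm in x at the near end, so I take rack ≈ (0.539, -0.204) with yaw ≈ 0.024. Next I measure the tab angle.

```bash
cat >> h.py <<'E'
def tabyaw(c,s):
    "yaw of the held bottle from its red tab's long axis"
    h=cv2.cvtColor(c["image"],cv2.COLOR_BGR2HSV)
    m=(((h[...,0]<8)|(h[...,0]>170))&(h[...,1]>150)).astype(np.uint8)
    u0,v0=proj(c,s["tcp_pos"]-[0,0,.055])[0]; n,l,st,ce=cv2.connectedComponentsWithStats(m)
    k=[i for i in range(1,n) if st[i,4]>30 and np.hypot(*(ce[i]-[u0,v0]))<100]
    for i in k:
        w=back(c,np.argwhere(l==i)[:,::-1],s["tcp_pos"][2]-.055)[:,:2]; d=w.mean(0); e=np.linalg.svd(w-d,full_matrices=False)[2][0]; e*=np.sign(e[0])
        print("tab",st[i],"mean rel tcp",(d-s["tcp_pos"][:2]).round(4),"yaw",np.arctan2(e[1],e[0]).round(3))
E
python3 - <<'E'
from h import *; from cell import manip; import pickle
s=manip.get_state(); tabyaw(pickle.load(open("w2.pkl","rb")),s); go(.5416,-.312,.11,.10)
E
```

```text
tab [205 212  34  12 323] mean rel tcp [-0.0251  0.0017] yaw 0.027
t 6.05 at [ 0.5388 -0.3118  0.2597] [-1.57e+00 -1.00e-03  2.10e-02] w 0.0226 F [ 0.2 -1.1 -1.2] -> move [ 0.27 14.97 -0.03] turn -0.079
```

Call:
move_arm(
  rows=[
    [[0.1,2,-0.1,0],[0.2,5,-0.1,0],[0.27,8.5,-0.15,0],[0.27,12,-0.15,0],[0.27,14.5,-0.15,0],[0.27,15.5,-0.15,0],[0.27,15.5,-0.15,0],[0.27,15.5,-0.15,0]],
  ],
)

```text
time_s: 6.85
tcp_pos: [0.5421, -0.3145, 0.1059]
ee_rot: [-1.572, -0.002, 0.02]
contact_force: [0.5, -0.1, -0.5]
gripper_width: 0.0226
```

Run:
```python
from h import *; from cell import capture; import pickle
go(.5416,-.3135,.0725,.022)
c=capture("wrist"); overlay(c,[],(150,60,240,200),"pics/o3.png",3,[(.539,-.204,.024)])
```

```text
t 6.85 at [ 0.5421 -0.3145  0.1059] [-1.572 -0.002  0.02 ] w 0.0226 F [ 0.5 -0.1 -0.5] -> move [-0.05  3.34  0.11] turn -0.002
```

View pics/o3.png

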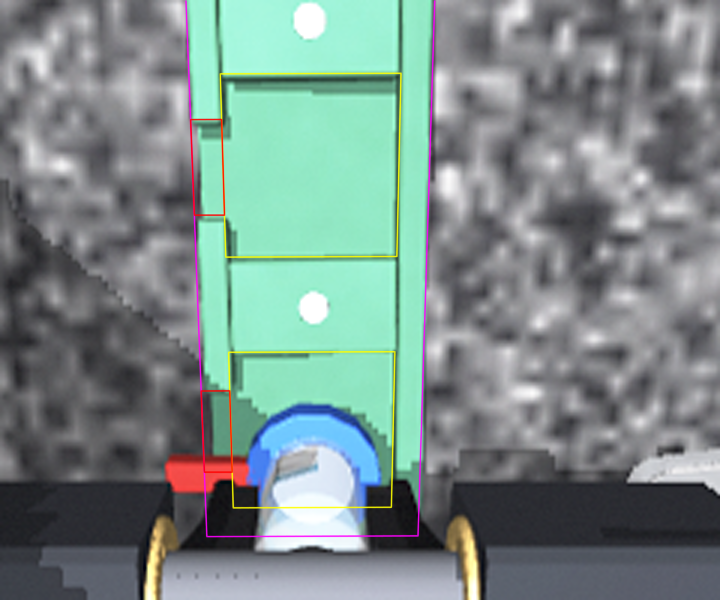

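The rack overlay is now exact and the bottle is centred with its tab at the notch. Lowering and releasing.

Call:
move_arm(
  rows=[
    [[0,1,0,0],[0,2,0.05,0],[0,2.8,0.1,0],[0,3.2,0.1,0],[0,3.3,0.1,0],[0,3.3,0.1,0],[0,3.3,0.1,0],[0,3.3,0.1,0]],
  ],
)

```text
time_s: 7.7
tcp_pos: [0.5411, -0.3129, 0.0716]
ee_rot: [-1.57, 0.0, 0.02]
contact_force: [-0.9, 1.6, 1.8]
gripper_width: 0.0221
```

Call:
move_arm(
  rows=[
    [[0,0,0,0],[0,0,0,0],[0,0,0,0],[0,0,0,0],[0,0,0,0]],
  ],
  jaw=0.4,
)

```text
time_s: 8.2
tcp_pos: [0.5412, -0.3131, 0.0715]
ee_rot: [-1.571, -0.0, 0.02]
contact_force: [-0.6, -0.5, -0.1]
gripper_width: 0.0495
```

Call:
move_arm(
  rows=[
    [[0,-1,0,0],[0,-3,0,0],[0,-6,0,0],[0,-10,0,0],[0,-14,0,0],[0,-17,0,0],[0,-18,0,0],[0,-18,0,0]],
  ],
)

```text
time_s: 9.0
tcp_pos: [0.5418, -0.3137, 0.2535]
ee_rot: [-1.572, -0.003, 0.02]
contact_force: [0.3, 0.4, -1.1]
gripper_width: 0.0522
```

Run:
```python
from h import *; from cell import capture; import pickle
go(.503,.2685,.25,-.15)
c=capture("top"); u=[300,140,90,60]; overlay(c,[(.5416,-.312,.024)],(290,140,90,60),"pics/o4.png",8,[(.539,-.204,.024)],.006)
```

```text
t 9.0 at [ 0.5418 -0.3137  0.2535] [-1.572 -0.003  0.02 ] w 0.0522 F [ 0.3  0.4 -1.1] -> move [-2.72  0.27 58.28] turn 0.17
```

View pics/o4.png

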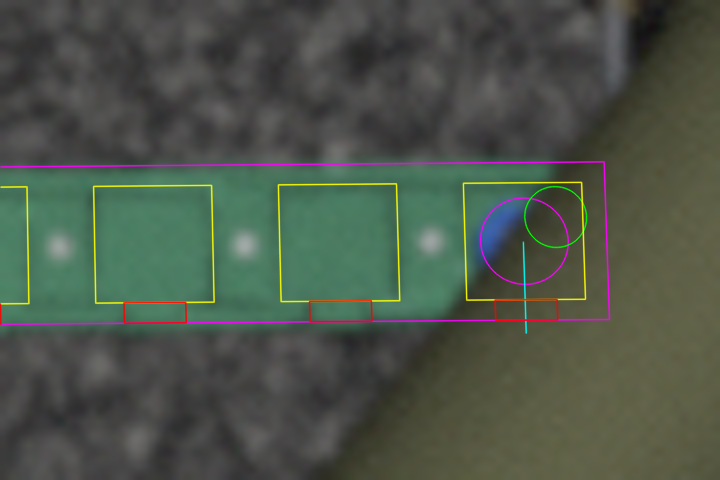

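Blue's foot is centred in its pocket. On to yellow.

Call:
move_arm(
  rows=[
    [[0,0,2,0],[0,0,6,0],[-0.3,0,10.5,0],[-0.6,0,15,0],[-0.9,0,19.5,0],[-1.1,0,24,0],[-1.3,0,28.5,0],[-1.6,0,33,0]],
  ],
)

```text
time_s: 9.85
tcp_pos: [0.517, 0.0186, 0.2495]
ee_rot: [-1.571, 0.003, 0.021]
contact_force: [0.4, 1.0, -0.8]
gripper_width: 0.052
```

Call:
move_arm(
  rows=[
    [[-0.2,0,4.5,0.02],[-0.4,0,9,0.06],[-0.6,0,13.5,0.1],[-0.8,0.1,18,0.14],[-1,0.2,21.5,0.17],[-1.1,0.2,24,0.17],[-1.1,0.2,25.3,0.17],[-1.1,0.2,25.3,0.17]],
  ],
)

```text
time_s: 10.65
tcp_pos: [0.5013, 0.2707, 0.2476]
ee_rot: [-1.573, 0.002, -0.147]
contact_force: [0.5, -0.7, 0.6]
gripper_width: 0.0522
```

Call:
move_arm(
  rows=[
    [[0,0,0,0],[0,0,0,0],[0,0,0,0],[0,0,0,0]],
  ],
)

```text
time_s: 11.05
tcp_pos: [0.5029, 0.2682, 0.2499]
ee_rot: [-1.57, -0.0, -0.152]
contact_force: [0.4, -0.7, 1.0]
gripper_width: 0.0521
```

```bash
python3 -c "
from h import *
go(.503,.2685,.078,-.15)"
```

```text
t 11.05 at [0.5029 0.2682 0.2499] [-1.57  -0.    -0.152] w 0.0521 F [ 0.4 -0.7  1. ] -> move [-0.   17.19  0.02] turn -0.002
```

Call:
move_arm(
  rows=[
    [[0,2,0.1,0],[0,5,0.1,0],[0,8,0.1,0],[0,11,0.1,0],[0,14,0.1,0],[0,16,0.1,0],[0,17,0.1,0],[0,17.2,0.1,0]],
  ],
)

```text
time_s: 11.85
tcp_pos: [0.5023, 0.2697, 0.0767]
ee_rot: [-1.572, 0.001, -0.15]
contact_force: [-0.1, 1.5, -0.2]
gripper_width: 0.0523
```

Call:
move_arm(
  rows=[
    [[0,0,0,0],[0,0,0,0],[0,0,0,0]],
  ],
)

```text
time_s: 12.15
tcp_pos: [0.5035, 0.2707, 0.0789]
ee_rot: [-1.569, -0.002, -0.15]
contact_force: [-0.5, 0.0, -0.2]
gripper_width: 0.0523
```

Call:
move_arm(
  rows=[
    [[0,0,0,0],[0,0,0,0],[0,0,0,0],[0,0,0,0],[0,0,0,0],[0,0,0,0]],
  ],
  jaw=1,
)

```text
time_s: 12.75
tcp_pos: [0.5027, 0.2703, 0.0775]
ee_rot: [-1.571, -0.0, -0.15]
contact_force: [-0.3, -0.8, -0.2]
gripper_width: 0.0221
```

Call:
move_arm(
  rows=[
    [[0,-1,0,0],[0,-3,0,0],[0,-6,0,0],[0,-10,0,0],[0,-14,0,0],[0,-16.5,0,0],[0,-17.7,0,0],[0,-18,0,0]],
  ],
)

```text
time_s: 13.55
tcp_pos: [0.5032, 0.2705, 0.2592]
ee_rot: [-1.569, -0.002, -0.15]
contact_force: [0.0, 0.0, -1.3]
gripper_width: 0.0222
```

```bash
python3 -c "
from h import *
go(.5399,-.240,.26,.174)"
```

```text
t 13.55 at [0.5032 0.2705 0.2592] [-1.569 -0.002 -0.15 ] w 0.0222 F [ 0.   0.  -1.3] -> move [ 11.26  -0.16 -49.93] turn -0.324
```

Call:
move_arm(
  rows=[
    [[0.3,0,-1.5,0],[1.1,0,-5,0],[2,0,-9,0],[3,0,-13.5,0],[4,0,-18,0],[5,0,-22.5,0],[6,0,-27,0],[7,0,-31.5,0]],
  ],
)

```text
time_s: 14.35
tcp_pos: [0.523, -0.0547, 0.2556]
ee_rot: [-1.572, 0.003, -0.151]
contact_force: [1.3, 0.2, -0.8]
gripper_width: 0.0221
```

Call:
move_arm(
  rows=[
    [[1,0,-4.3,-0.05],[2,0,-8.6,-0.11],[2.9,0,-12.5,-0.17],[3.6,0,-15.5,-0.23],[4.1,0,-17.5,-0.29],[4.3,0,-18.4,-0.32],[4.3,0,-18.4,-0.32],[4.3,0,-18.4,-0.32]],
  ],
)

```text
time_s: 15.15
tcp_pos: [0.5387, -0.24, 0.2561]
ee_rot: [-1.569, 0.002, 0.168]
contact_force: [-0.3, 0.7, 0.3]
gripper_width: 0.0223
```

Call:
move_arm(
  rows=[
    [[0,0,0,0],[0,0,0,0],[0,0,0,0],[0,0,0,0],[0,0,0,0]],
  ],
)

```text
time_s: 15.65
tcp_pos: [0.54, -0.2397, 0.2577]
ee_rot: [-1.571, -0.0, 0.17]
contact_force: [-0.2, -0.1, -0.6]
gripper_width: 0.0223
```

Run:
```python
from h import *; from cell import capture,manip; import pickle
s=manip.get_state(); c=capture("wrist"); tabyaw(c,s); go(.5399,-.240,.071,.174,s)
```

```text
tab [206 209  34  16 335] mean rel tcp [-0.0249 -0.0019] yaw 0.024
t 15.65 at [ 0.54   -0.2397  0.2577] [-1.571 -0.     0.17 ] w 0.0223 F [-0.2 -0.1 -0.6] -> move [-0.02 18.67 -0.03] turn -0.004
```

Call:
move_arm(
  rows=[
    [[0,2,0.1,0],[0,5,0.1,0],[0,8.5,0.1,0],[0,12,0.1,0],[0,14.5,0.1,0],[0,15.5,0.1,0],[0,16,0.1,0],[0,16.3,0.1,0]],
  ],
)

```text
time_s: 16.5
tcp_pos: [0.5404, -0.2394, 0.0953]
ee_rot: [-1.572, -0.001, 0.17]
contact_force: [0.4, -0.7, 0.2]
gripper_width: 0.0223
```

Call:
move_arm(
  rows=[
    [[0,0.8,0,0],[0,1.5,0,0],[0,2,0,0],[0,2.3,0,0],[0,2.3,0,0],[0,2.3,0,0],[0,2.3,0,0]],
  ],
)

```text
time_s: 17.2
tcp_pos: [0.5399, -0.2391, 0.0719]
ee_rot: [-1.571, -0.001, 0.17]
contact_force: [0.7, 0.7, -0.5]
gripper_width: 0.0226
```

Call:
move_arm(
  rows=[
    [[0,0,0,0],[0,0,0,0],[0,0,0,0],[0,0,0,0],[0,0,0,0]],
  ],
  jaw=0.4,
)

```text
time_s: 17.7
tcp_pos: [0.5398, -0.239, 0.0716]
ee_rot: [-1.571, -0.0, 0.17]
contact_force: [-0.3, -0.2, 1.0]
gripper_width: 0.0495
```

Call:
move_arm(
  rows=[
    [[0,-1,0,0],[0,-3,0,0],[0,-6,0,0],[0,-10,0,0],[0,-14,0,0],[0,-17,0,0],[0,-18,0,0],[0,-18,0,0]],
  ],
)

```text
time_s: 18.5
tcp_pos: [0.5404, -0.2395, 0.2533]
ee_rot: [-1.572, -0.003, 0.17]
contact_force: [-0.3, -0.5, -1.0]
gripper_width: 0.0519
```

```bash
python3 -c "
from h import *
go(.524,.1972,.25,.53)"
```

```text
t 18.5 at [ 0.5404 -0.2395  0.2533] [-1.572 -0.003  0.17 ] w 0.0519 F [-0.3 -0.5 -1. ] -> move [ 5.77  0.31 43.32] turn -0.36
```

Call:
move_arm(
  rows=[
    [[0.2,0,2,0],[0.8,0,6,-0.04],[1.4,0,10.5,-0.09],[2,0,15,-0.15],[2.6,0,19.5,-0.21],[3.2,0,24,-0.27],[3.8,0.1,28.5,-0.33],[4.4,0.2,33,-0.36]],
  ],
)

```text
time_s: 19.3
tcp_pos: [0.5258, 0.0953, 0.2476]
ee_rot: [-1.57, 0.003, 0.532]
contact_force: [0.6, 0.8, 0.9]
gripper_width: 0.0525
```

```bash
python3 -c "
from h import *
go(.524,.1972,.25,.53)"
```

```text
t 19.3 at [0.5258 0.0953 0.2476] [-1.57   0.003  0.532] w 0.0525 F [0.6 0.8 0.9] -> move [ 5.01 -0.25  8.87] turn 0.002
```

Call:
move_arm(
  rows=[
    [[2,0,3.5,0],[3.8,0,6.7,0],[4.7,0,8.3,0],[5,0,8.8,0],[5,0,8.8,0],[5,0,8.8,0],[5,0,8.8,0],[5,0,8.8,0]],
  ],
)

```text
time_s: 20.1
tcp_pos: [0.5263, 0.1933, 0.2498]
ee_rot: [-1.571, -0.0, 0.528]
contact_force: [0.5, 0.5, -0.1]
gripper_width: 0.052
```

Run:
```python
from h import *; from cell import capture,manip; import pickle
go(.524,.1972,.078,.53)
c=capture("wrist"); overlay(c,[(.524,.1972,.53)],(170,130,160,120),"pics/o5.png",5)
```

```text
t 20.1 at [0.5263 0.1933 0.2498] [-1.571 -0.     0.528] w 0.052 F [ 0.5  0.5 -0.1] -> move [-1.000e-02  1.718e+01  4.600e-01] turn -0.002
```

View pics/o5.png

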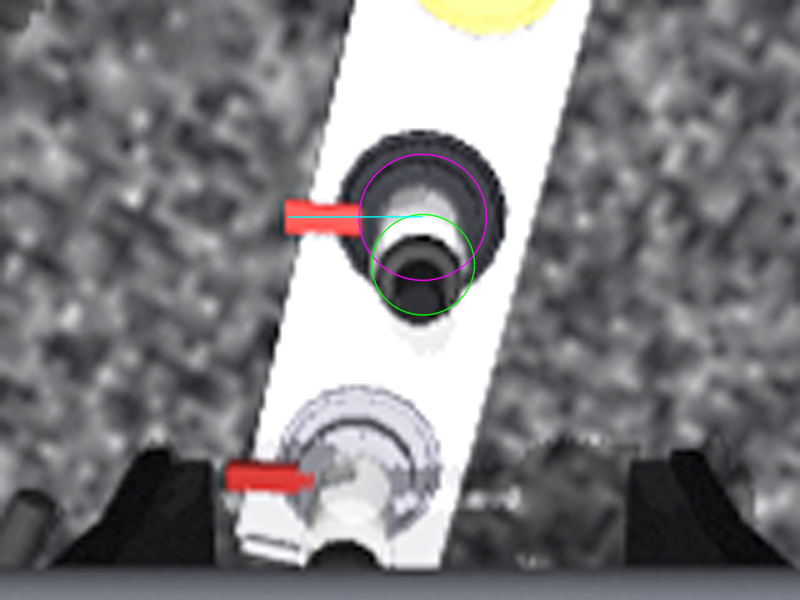

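Black's model overlay lies on the image: foot at (422,217), tab at (322,217). Descending.

Call:
move_arm(
  rows=[
    [[0,2,0.4,0],[0,5,0.4,0],[0,8,0.4,0],[0,11,0.4,0],[0,14,0.4,0],[0,16,0.4,0],[0,17,0.4,0],[0,17.2,0.4,0]],
  ],
)

```text
time_s: 20.95
tcp_pos: [0.5234, 0.1978, 0.0767]
ee_rot: [-1.571, 0.002, 0.53]
contact_force: [-0.3, -0.8, 0.1]
gripper_width: 0.0519
```

Call:
move_arm(
  rows=[
    [[0,0,0,0],[0,0,0,0],[0,0,0,0]],
  ],
)

```text
time_s: 21.25
tcp_pos: [0.5247, 0.1987, 0.0788]
ee_rot: [-1.571, -0.002, 0.53]
contact_force: [-0.6, -0.2, 0.8]
gripper_width: 0.0523
```

Call:
move_arm(
  rows=[
    [[0,0,0,0],[0,0,0,0],[0,0,0,0],[0,0,0,0],[0,0,0,0],[0,0,0,0]],
  ],
  jaw=1,
)

```text
time_s: 21.85
tcp_pos: [0.5238, 0.1983, 0.0775]
ee_rot: [-1.571, 0.0, 0.53]
contact_force: [0.1, -0.3, 0.6]
gripper_width: 0.0223
```

Call:
move_arm(
  rows=[
    [[0,-1,0,0],[0,-3,0,0],[0,-6,0,0],[0,-10,0,0],[0,-14,0,0],[0,-16.5,0,0],[0,-17.7,0,0],[0,-18,0,0]],
  ],
)

```text
time_s: 22.65
tcp_pos: [0.5244, 0.1985, 0.2591]
ee_rot: [-1.571, -0.003, 0.53]
contact_force: [-0.4, -0.0, -1.3]
gripper_width: 0.0222
```

```bash
python3 -c "
from h import *
go(.5381,-.168,.26,.02)"
```

```text
t 22.65 at [0.5244 0.1985 0.2591] [-1.571 -0.003  0.53 ] w 0.0222 F [-0.4 -0.  -1.3] -> move [-17.34  -0.14 -32.31] turn 0.51
```

Call:
move_arm(
  rows=[
    [[-0.9,0,-1.7,0.03],[-2.8,0,-5.2,0.09],[-4.9,0,-9.1,0.16],[-7,0,-13,0.23],[-9.1,0,-17,0.3],[-11.2,0,-20.9,0.37],[-13.3,0,-24.8,0.44],[-15.2,0,-28.3,0.49]],
  ],
)

```text
time_s: 23.45
tcp_pos: [0.5336, -0.1266, 0.2557]
ee_rot: [-1.571, 0.003, 0.034]
contact_force: [0.1, -0.0, -0.5]
gripper_width: 0.0224
```

```bash
python3 -c "
from h import *
go(.5381,-.168,.26,.02)"
```

```text
t 23.45 at [ 0.5336 -0.1266  0.2557] [-1.571  0.003  0.034] w 0.0224 F [ 0.1 -0.  -0.5] -> move [ 0.31 -0.43 -4.15] turn 0.014
```

Call:
move_arm(
  rows=[
    [[0.1,0,-2.2,0.02],[0.1,0,-3.6,0.02],[0.1,0,-4.4,0.02],[0.1,0,-4.4,0.02],[0.1,0,-4.4,0.02],[0.1,0,-4.4,0.02],[0.1,0,-4.4,0.02],[0.1,0,-4.4,0.02]],
  ],
)

```text
time_s: 24.25
tcp_pos: [0.5387, -0.1659, 0.2576]
ee_rot: [-1.571, -0.0, 0.021]
contact_force: [-0.1, -0.3, -0.2]
gripper_width: 0.0224
```

Run:
```python
from h import *; from cell import capture,manip; import pickle
s=manip.get_state(); c=capture("wrist"); tabyaw(c,s); go(.5381,-.168,.071,.02,s)
```

```text
tab [205 216  31  12 229] mean rel tcp [-0.0277 -0.0016] yaw 0.136
t 24.25 at [ 0.5387 -0.1659  0.2576] [-1.571 -0.     0.021] w 0.0224 F [-0.1 -0.3 -0.2] -> move [-0.07 18.66 -0.21] turn 0.001
```

Call:
move_arm(
  rows=[
    [[0,2,-0.1,0.03],[0,5,-0.15,0.05],[0,8.5,-0.15,0.05],[0,12,-0.15,0.05],[0,14.5,-0.15,0.05],[0,15.5,-0.15,0.05],[0,16,-0.15,0.05],[0,16.3,-0.15,0.05]],
  ],
)

```text
time_s: 25.1
tcp_pos: [0.5393, -0.1683, 0.0953]
ee_rot: [-1.571, -0.001, -0.03]
contact_force: [-0.3, 0.6, -0.6]
gripper_width: 0.0221
```

Call:
move_arm(
  rows=[
    [[0,0.8,0,0],[0,1.5,0,0],[0,2,0,0],[0,2.3,0,0],[0,2.3,0,0],[0,2.3,0,0],[0,2.3,0,0]],
  ],
)

```text
time_s: 25.8
tcp_pos: [0.5388, -0.1682, 0.0718]
ee_rot: [-1.571, -0.001, -0.03]
contact_force: [-0.1, -0.1, -1.0]
gripper_width: 0.0224
```

Call:
move_arm(
  rows=[
    [[0,0,0,0],[0,0,0,0],[0,0,0,0],[0,0,0,0],[0,0,0,0]],
  ],
  jaw=0.4,
)

```text
time_s: 26.3
tcp_pos: [0.5386, -0.1681, 0.0716]
ee_rot: [-1.571, -0.0, -0.03]
contact_force: [0.2, -0.9, -0.2]
gripper_width: 0.0499
```

Call:
move_arm(
  rows=[
    [[0,-1,0,0],[0,-3,0,0],[0,-6,0,0],[0,-10,0,0],[0,-14,0,0],[0,-17,0,0],[0,-18,0,0],[0,-18,0,0]],
  ],
)

```text
time_s: 27.1
tcp_pos: [0.5393, -0.1685, 0.2533]
ee_rot: [-1.571, -0.003, -0.03]
contact_force: [-0.3, 0.2, -0.1]
gripper_width: 0.0525
```

```bash
python3 -c "
from h import *
go(.545,.1252,.25,.53)"
```

```text
t 27.1 at [ 0.5393 -0.1685  0.2533] [-1.571 -0.003 -0.03 ] w 0.0525 F [-0.3  0.2 -0.1] -> move [-0.32  0.33 29.37] turn -0.56
```

Call:
move_arm(
  rows=[
    [[0,0,2,-0.05],[0,0,6.5,-0.14],[-0.1,0,11,-0.24],[-0.2,0.1,15.5,-0.34],[-0.3,0.2,20,-0.44],[-0.3,0.3,24.5,-0.52],[-0.3,0.3,28,-0.56],[-0.3,0.3,29.4,-0.56]],
  ],
)

```text
time_s: 27.9
tcp_pos: [0.5419, 0.1323, 0.246]
ee_rot: [-1.568, 0.004, 0.54]
contact_force: [-0.4, -0.8, -1.0]
gripper_width: 0.0523
```

Call:
move_arm(
  rows=[
    [[0,0,0,0],[0,0,0,0],[0,0,0,0],[0,0,0,0]],
  ],
)

```text
time_s: 28.3
tcp_pos: [0.5446, 0.1237, 0.2487]
ee_rot: [-1.571, -0.0, 0.527]
contact_force: [0.4, -0.8, 0.5]
gripper_width: 0.052
```

Run:
```python
from h import *; from cell import capture,manip
go(.545,.1252,.078,.53)
c=capture("top"); overlay(c,[(.5416,-.312,.024),(.5399,-.24,.024),(.5381,-.168,.024)],(270,145,100,50),"pics/o6.png",8,[(.539,-.204,.024)],.006)
c=capture("wrist"); overlay(c,[(.545,.1252,.578)],(170,130,160,120),"pics/o7.png",5)
```

```text
t 28.3 at [0.5446 0.1237 0.2487] [-1.571 -0.     0.527] w 0.052 F [ 0.4 -0.8  0.5] -> move [ 0.11 17.07  0.11] turn -0.003
```

View pics/o6.png

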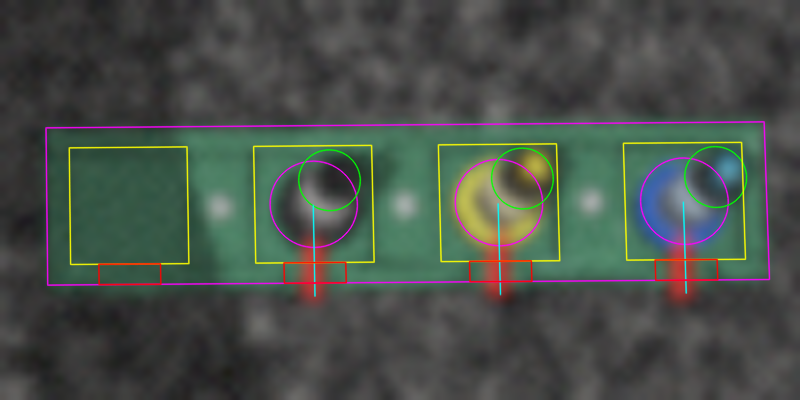

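View pics/o7.png

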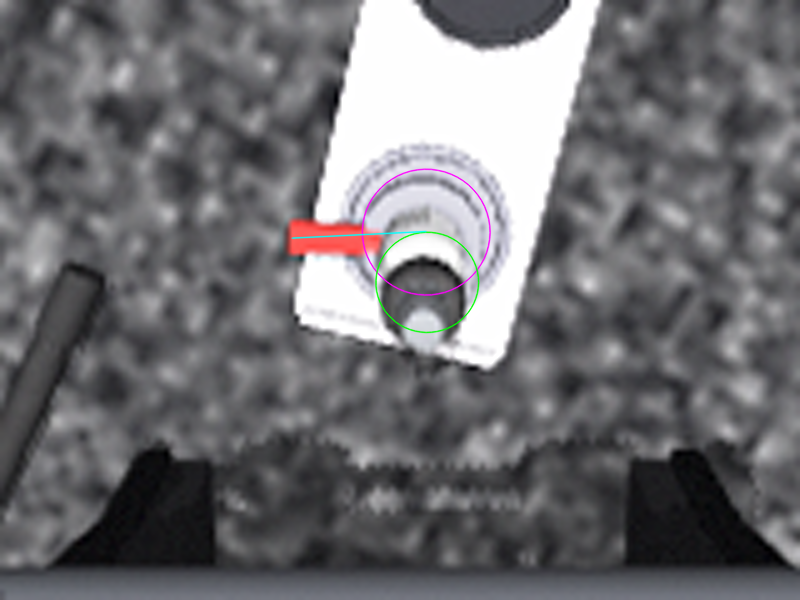

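Blue (685,200), yellow (498,200) and black (313,203) sit centred with their tabs in the notches. Grey's overlay also fits, with its tab horizontal in the wrist view, so its yaw is ≈ 0.53.

Call:
move_arm(
  rows=[
    [[0.05,2,0.1,0],[0.05,5,0.1,0],[0.05,8,0.1,0],[0.05,11,0.1,0],[0.05,14,0.1,0],[0.05,16,0.1,0],[0.05,17,0.1,0],[0.05,17.1,0.1,0]],
  ],
)

```text
time_s: 29.2
tcp_pos: [0.5437, 0.1264, 0.0766]
ee_rot: [-1.571, 0.002, 0.529]
contact_force: [-0.1, 0.4, 0.3]
gripper_width: 0.0521
```

Call:
move_arm(
  rows=[
    [[0,0,0,0],[0,0,0,0],[0,0,0,0]],
  ],
)

```text
time_s: 29.5
tcp_pos: [0.5452, 0.1272, 0.0788]
ee_rot: [-1.571, -0.002, 0.53]
contact_force: [-0.3, 0.8, 0.2]
gripper_width: 0.0522
```

Call:
move_arm(
  rows=[
    [[0,0,0,0],[0,0,0,0],[0,0,0,0],[0,0,0,0],[0,0,0,0],[0,0,0,0]],
  ],
  jaw=1,
)

```text
time_s: 30.1
tcp_pos: [0.5443, 0.1269, 0.0775]
ee_rot: [-1.571, 0.0, 0.53]
contact_force: [0.0, 1.0, -0.5]
gripper_width: 0.0218
```

Call:
move_arm(
  rows=[
    [[0,-1,0,0],[0,-3,0,0],[0,-6,0,0],[0,-10,0,0],[0,-14,0,0],[0,-16.5,0,0],[0,-17.7,0,0],[0,-18,0,0]],
  ],
)

```text
time_s: 30.9
tcp_pos: [0.5448, 0.1271, 0.259]
ee_rot: [-1.571, -0.003, 0.53]
contact_force: [-0.1, -0.5, -1.3]
gripper_width: 0.022
```

```bash
python3 -c "
from h import *
go(.5364,-.096,.26,.01)"
```

```text
t 30.9 at [0.5448 0.1271 0.259 ] [-1.571 -0.003  0.53 ] w 0.022 F [-0.1 -0.5 -1.3] -> move [-12.    -0.12 -18.82] turn 0.52
```

Call:
move_arm(
  rows=[
    [[-1,0,-1.6,0.06],[-3.3,0,-5.2,0.16],[-5.8,0,-9.1,0.28],[-8.3,0,-13,0.4],[-10.5,0,-16.5,0.49],[-11.7,0,-18.4,0.52],[-12,0,-18.8,0.52],[-12,0,-18.8,0.52]],
  ],
)

```text
time_s: 31.7
tcp_pos: [0.5352, -0.0961, 0.2566]
ee_rot: [-1.57, 0.002, 0.009]
contact_force: [-0.7, 0.7, -0.7]
gripper_width: 0.0227
```

Call:
move_arm(
  rows=[
    [[0,0,0,0],[0,0,0,0],[0,0,0,0],[0,0,0,0],[0,0,0,0]],
  ],
)

```text
time_s: 32.2
tcp_pos: [0.5359, -0.0954, 0.2576]
ee_rot: [-1.571, -0.0, 0.011]
contact_force: [0.3, -0.2, -1.2]
gripper_width: 0.0225
```

Run:
```python
from h import *; from cell import capture,manip; import pickle
s=manip.get_state(); c=capture("wrist"); tabyaw(c,s); go(.5364,-.096,.071,.01,s)
```

```text
tab [206 219  26  12 175] mean rel tcp [-0.029  -0.0038] yaw 0.291
t 32.2 at [ 0.5359 -0.0954  0.2576] [-1.571 -0.     0.011] w 0.0225 F [ 0.3 -0.2 -1.2] -> move [ 0.05 18.66 -0.06] turn 0.001
```

Run:
```python
from h import *; from cell import capture
c=capture("wrist"); overlay(c,[],(160,120,190,130),"pics/o8.png",4,[(.539,-.204,.024)])
```

```text
(no output)
```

View pics/o8.png

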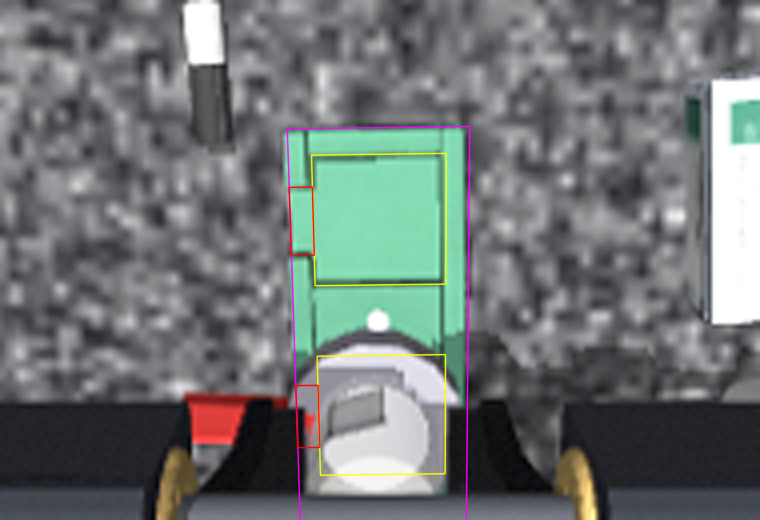

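The tab's top edge runs from (187,395) to (290,398), with the lower part hidden by a finger. Compared with blue, that means grey's yaw is about 0.1, so I turn it about 0.08 while lowering.

Call:
move_arm(
  rows=[
    [[0.05,2,0,0.04],[0.05,5,0,0.08],[0.05,8.5,0,0.08],[0.05,12,0,0.08],[0.05,14.5,0,0.08],[0.05,15.5,0,0.08],[0.05,16,0,0.08],[0.05,16.3,0,0.08]],
  ],
)

```text
time_s: 33.1
tcp_pos: [0.5371, -0.096, 0.0952]
ee_rot: [-1.571, -0.001, -0.07]
contact_force: [0.3, -0.1, 0.1]
gripper_width: 0.0223
```

Call:
move_arm(
  rows=[
    [[0,0.8,0,0],[0,1.5,0,0],[0,2,0,0],[0,2.3,0,0],[0,2.3,0,0],[0,2.3,0,0],[0,2.3,0,0]],
  ],
)

```text
time_s: 33.8
tcp_pos: [0.5366, -0.096, 0.0718]
ee_rot: [-1.571, -0.001, -0.07]
contact_force: [0.2, 0.4, -0.5]
gripper_width: 0.0221
```

Call:
move_arm(
  rows=[
    [[0,0,0,0],[0,0,0,0],[0,0,0,0],[0,0,0,0],[0,0,0,0]],
  ],
  jaw=0.4,
)

```text
time_s: 34.3
tcp_pos: [0.5364, -0.0959, 0.0716]
ee_rot: [-1.571, -0.0, -0.07]
contact_force: [-1.1, 0.1, -1.2]
gripper_width: 0.0499
```

Call:
move_arm(
  rows=[
    [[0,-1,0,0],[0,-3,0,0],[0,-6,0,0],[0,-10,0,0],[0,-14,0,0],[0,-17,0,0],[0,-18,0,0],[0,-18,0,0]],
  ],
)

```text
time_s: 35.1
tcp_pos: [0.5371, -0.0961, 0.2533]
ee_rot: [-1.57, -0.003, -0.07]
contact_force: [-0.2, -0.3, -0.3]
gripper_width: 0.0523
```

Call:
move_arm(
  rows=[
    [[0,0,2,0],[0,0,6,0],[0,0,10.5,0],[0,0,15,0],[0,0,19,0],[0,0,21,0],[0,0,22,0],[0,0,22,0]],
  ],
)

```text
time_s: 35.9
tcp_pos: [0.5509, 0.1244, 0.2499]
ee_rot: [-1.572, 0.002, -0.068]
contact_force: [0.4, -0.3, -0.3]
gripper_width: 0.0523
```

Call:
move_arm(
  rows=[
    [[0,0,0,0],[0,0,0,0],[0,0,0,0],[0,0,0,0],[0,0,0,0]],
  ],
)

```text
time_s: 36.4
tcp_pos: [0.5518, 0.123, 0.2517]
ee_rot: [-1.571, -0.0, -0.071]
contact_force: [0.1, 0.9, -0.5]
gripper_width: 0.052
```

Run:
```python
from h import *; from cell import capture
B=[(.5416,-.312,.024),(.5399,-.24,.024),(.5381,-.168,.024),(.5364,-.096,.024)]
t=capture("top"); overlay(t,B,(270,145,100,50),"pics/a.png",8,[(.539,-.204,.024)],.006)
s=capture("side"); q=proj(s,[b[:2]+(.05,) for b in B]); print(q)
u,v=(q.min(0)-[40,40]).clip(0).astype(int); x,y=(q.max(0)+[40,40]).astype(int)
r=cv2.resize(s["image"][v:min(y,384),u:min(x,512)],None,fx=1,fy=1); k=min(800/r.shape[1],200/r.shape[0]); r=cv2.resize(r,None,fx=k,fy=k,interpolation=2)
a=cv2.imread("pics/a.png"); o=np.zeros((600,800,3),np.uint8); o[:400]=a[:400]; o[400:400+r.shape[0],:r.shape[1]]=r[:200]
cv2.imwrite("pics/fin.png",o)
```

```text
[[285.31395069 144.56791724]
 [276.2270435  151.6210615 ]
 [266.30626429 159.35121252]
 [255.35814892 167.85049315]]
```

View pics/fin.png

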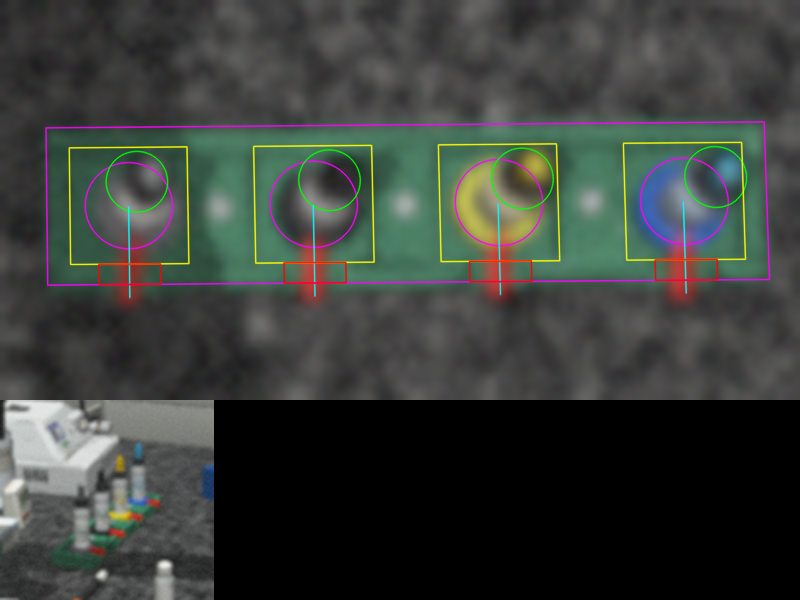

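All four bottles stand upright and centred, with tabs in the notches at about (130,280), (315,275), (500,275) and (685,270), and the gripper is clear. Handing in.

```bash
python3 -c "
from cell import manip
print(manip.close_job())"
```

```text
the job is handed in; nothing more can be done
None
```

All four bottles are in the green rack in reverse order. From left to right, seen from the robot, the rack now holds grey, black, yellow, blue; on the carrier they stood blue, yellow, black, grey. The small yellow bottle and the orange one were not touched. The job was handed in at about 36.5 s of the 93 s allowed.

**Position and tabs:** The last top-camera overlay shows every foot within a few mm of its pocket centre and every red tab in its front notch. The last side view shows all four bottles upright, released, and clear of the gripper.

**Seating height:** I did not measure this directly. It rests on the tool height at release, 71.6 mm for each bottle, which puts the feet within about 1 mm of the pocket floor. No unusual contact force showed.

**One disagreement:** For black and grey, the automatic reading of the tab angle in the wrist view (0.14 and 0.29 rad) did not match the picture, at least for grey because a finger hid part of the tab. I corrected them by 0.05 and 0.08 rad instead, and the final overlay shows both tabs well inside their notches.

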